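Centre a test plate on a self-centring stage

ROBOT

A 7-joint arm with a two-finger parallel gripper is mounted at the origin on a cart in front of the work surface, level with it; the furniture and walls round the work are solid. World frame = base frame: x ahead of the robot, y to its left, z up, the work surface at z = 0. Lengths are in m, angles in degrees, forces in N, time in s.
With the tool pointing down it reaches from about 0.4 to 0.75 m from the base axis. Payload 19.5 kg.
Tool frame: the origin (TCP) lies on the mounting face of the last link; the fingertips stand 173 mm ahead of it and the grasp point (between the pads) lies 155 mm ahead of it; z points along the fingers, y is the line along which they close (so a half turn about z gives the same grasp; the last joint's range is limited). The gripper opens to 85 mm and grips with 20 to 120 N. Pads are 22 mm wide; open, the fingers measure 114 mm over their backs; the gripper's body (76 mm by 85 mm) begins 54 mm behind the grasp point. The pads swing forward as they close: fully open they stand 13 mm farther back than shut.
Start: joints at [72.668, 40.479, -1.581, 85.061, 1.261, 54.483, -4.326], TCP at [0.148, -0.556, 0.405] pointing down, gripper open.
Joint ranges: [-155.06, 155.06], [-18.47, 123.98], [-90, 86.84], [0, 140.48], [-83.41, 263.41], [0, 116], [-161.91, 161.91]. Speed limits (degrees/s): [108.29, 108.29, 147.25, 147.25, 172.46, 172.46, 172.46].

INTERFACE

Orientations are given as a 3x3 rotation matrix whose columns are the frame's x, y, z axes.
In Python, from bench import ctrl gives the robot as it stands.
- The arm moves only by the tool jog_arm, never from a script. Its argument "moves" is a list of rows, each an object with "xyz": the shift along the world's x, y, z in mm, a list of three; "turn": the turn about the world's z in degrees. In form: [{"xyz": [x, y, z], "turn": turn}, ...]. A call has 1 to 8 rows; each row is the pose to reach, as a shift and turn from the pose commanded when the call began; what a row does not reach only later rows make up. A row lasts 1/8 s, in which the tool goes at most 62.5 mm and 10.7 degrees, less where a joint would pass 70% of its speed; a pose out of reach is approached as far as the arm can. A call with a gripper value outside its range is refused whole. "grip" is the opening, from 0 (shut) to 1 (fully open), set as the call begins (left out, the last holds). The fingers move at their own pace and stop on an object; the grip force is fixed at half the most. Time passes only in rows, so rows that repeat a pose let the fingers close. It gives the time, the measured TCP pose, the force, the opening and the grip force at its end, in the units of the state.
- ctrl.observe(): the state, without advancing time (a new reading comes with each control period).
- ctrl.grab_frame(name): name is "scene" or "top" or "wrist"; returns a dict with "frame" (400x640x3 uint8, blue, green, red), "K" (3x3 intrinsics, pixels), "D" ([k1, k2, p1, p2, k3] as OpenCV has them; the pictures are not rectified), "position" and "orientation" of the camera in the world; the wrist camera has in their place "hand_eye" (4x4, takes a point from camera to tool coordinates, whose origin is the TCP and whose axes are the flange's). Camera axes: x right, y down, z forward; pixel columns grow to the right and rows downward; lengths in m; the calibration is good to about 2 mm. A picture is of the moment at which its call begins: read the wrist's pose just before it. There is no depth.
- ctrl.finish_job(): hands the job in; it is judged then, once.
The state is a dict: "t": time; "joint_positions": joint angles; "joint_vel": joint speeds; "effort": joint torques, N m; "tool_pos": TCP position; "ee_rot": TCP orientation; "contact_force": force on the tool from outside, world axes, zero at the start; "wrist_torque": the same for the moment, N m; "opening": finger opening in m; "gripper_force": force on a finger pad.
Only numpy, scipy, OpenCV 4.12 (cv2) and the standard library are available. Lean on these libraries where they do the work, as an engineer would, in place of code of your own. Each camera call takes 0.05 s, during which the arm holds its last target. There are 200 camera calls.

TASK

Take the smaller aluminium plate out of the front slot of the leaning rack and lay it flat, lengthways, on the raised stage between its two stops, in line with the stage and midway across it. Then gently slide the linked stops together until both bear on the ends of the plate, so that it is nipped in the middle of the stage, and let go. Leave the larger plate in the rack and the tools where they lie.

Things in the scene. Friction and masses are not known exactly. Their poses are not given: they have to be found in the camera images.
- plate: the smaller aluminium plate, 64 x 10 x 104 mm (its x, y, z), about 0.18 kg, a dark dot near each corner; it leans in the rack's front slot, standing on a 64 mm edge, its long side edges 12 mm clear of the rack on both sides. Origin at its centre; x across its width, y through its thickness (to the rack's front and up), z along its length (up the slope)
- large_plate: the larger plate, 84 x 10 x 124 mm, in the rack's rear slot, parallel to the small one with about 35 mm of clear space between them; a bystander. Same axes, origin at its centre
- rack: fixed wooden rack, 40 mm wide (x), 130 mm deep (y), front at +y; its plates lean 30 degrees back from vertical, to -y. Each slot has a floor square to the plate, a back rest 75 mm high and a front lip 12 mm high, 4 mm clear of the plate. Origin on the bench; the front plate's lower edge rests at y = 0, 24 mm up
- stage: fixed stage: base flange 92 x 184 x 12 mm with bolt heads up to 17 mm, on it a narrow riser with a top rail 36 mm wide (x) and 180 mm long (y), top face 45 mm above the bench. The small plate overhangs the rail by 14 mm on each side, where fingers have room down to 17 mm above the bench. Origin on the bench under its centre; the stops travel along y; z up
- stage_top (a point): centre of the stage's top face, 45 mm above the bench, axes as the stage
- right_stop (a joint): travel of the stop at the -y end of the stage (m): 0 wide open (starts at 0 to 0.006), growing as it moves inward (+y of the stage); the limit is 0.034. At 0.022 the two stops' inner faces are 104 mm apart. It slides stiffly, about 2 to 4 N, and stays where it is left
- left_stop (a joint): travel of the stop at the +y end (m), counted inward likewise. The two stops are linked by a rack and pinion: pushing either one moves both inward by the same amount
- right_stop_face (a point): middle of the right stop's inner face, 13 mm above the stage top. The stop is an upright steel block 34 mm wide, 26 mm high (top 71 mm above the bench) and 14 mm thick, with a 3 mm ledge at the foot of its outer side
- left_stop_face (a point): the same on the left stop
- chuck_key: drill chuck key, about 60 mm, lying beyond the gap between stage and rack; a bystander
- paint_brush: paint brush, 228 mm long, lying at the bench's front edge; a bystander
Not all that is in view belongs to the job. What is shaped like the plate but red is not meant.

How it is judged:
By the outcome, as a careful person would: the job done as asked, in the order asked, and still so for the second after the job is handed in, with the robot touching nothing.
It also fails if it takes over 56 s, if anything falls off the work surface, if the arm or the gripper's body presses on something with over 40 N, if the wrist force passes 120 N, or if a joint passes its speed limit or range.

## Working session

There is one attempt and no reset: what is moved stays moved. The work goes in short steps, Python scripts to look and compute and a tool call to move; the robot and the scene stay as the last step left them, time stands still between calls to the robot, and variables do not carry over. Pictures are saved under pics/ and viewed, at most 10 in all, crops included, and the job is handed in when it is done.

Besides the shell and the picture viewer there is one more tool, called after ">>>" as a command line: name --argument value ..., lists and objects as JSON in quotes. jog_arm: Moves the arm, as the interface text tells. Its arguments: {"type":"object","properties":{"moves":{"type":"array"},"grip":{"type":"number"}},"required":["moves"]}

```bash
mkdir -p pics; ls; cat > h.py <<'E'
import numpy as np, cv2
from bench import ctrl
def grab(n,save=None):
    s=ctrl.observe(); f=ctrl.grab_frame(n)
    if n=="wrist":
        T=np.eye(4);T[:3,:3]=np.array(s["ee_rot"]);T[:3,3]=s["tool_pos"]
        C=T@np.array(f["hand_eye"])
    else:
        C=np.eye(4);C[:3,:3]=np.array(f["orientation"]);C[:3,3]=f["position"]
    d=dict(im=np.array(f["frame"]),K=np.array(f["K"],float),D=np.array(f["D"],float),C=C)
    if save: cv2.imwrite(f"pics/{save}.png",d["im"]); np.savez(f"pics/{save}.npz",**d)
    return d
def load(n): return dict(np.load(f"pics/{n}.npz"))
def ray(d,px):
    p=cv2.undistortPoints(np.array(px,float).reshape(-1,1,2),d["K"],d["D"]).reshape(-1,2)
    v=np.c_[p,np.ones(len(p))]@d["C"][:3,:3].T
    return d["C"][:3,3],v/np.linalg.norm(v,axis=1)[:,None]
def plane(d,px,z):
    o,v=ray(d,px); return o+v*((z-o[2])/v[:,2])[:,None]
def tri(ds,pxs):
    # one point, several views
    A=np.zeros((3,3));b=np.zeros(3);R=[]
    for d,p in zip(ds,pxs):
        o,v=ray(d,[p]);M=np.eye(3)-np.outer(v[0],v[0]);A+=M;b+=M@o;R.append((o,M))
    x=np.linalg.solve(A,b); return x,[round(1000*np.linalg.norm(M@(x-o)),1) for o,M in R]
def proj(d,P):
    R=d["C"][:3,:3].T;t=-R@d["C"][:3,3]
    return cv2.projectPoints(np.array(P,float).reshape(-1,1,3),cv2.Rodrigues(R)[0],t,d["K"],d["D"])[0].reshape(-1,2)
E
python3 - <<'E'
from h import *
np.set_printoptions(precision=3,suppress=True)
for n in["scene","top","wrist"]:
    d=grab(n,n+"0");print(n,d["C"],d["K"][0,0])
print(ctrl.observe())
E
```

```text
pics
scene [[-0.904 -0.245  0.35   0.192]
 [-0.427  0.512 -0.746  0.323]
 [ 0.003 -0.824 -0.567  0.552]
 [ 0.     0.     0.     1.   ]] 361.1967940301276
top [[-0.201 -0.929  0.311  0.135]
 [-0.979  0.189 -0.071 -0.213]
 [ 0.007 -0.319 -0.948  1.124]
 [ 0.     0.     0.     1.   ]] 488.8396729468891
wrist [[ 0.257 -0.931 -0.258  0.215]
 [-0.966 -0.248 -0.067 -0.539]
 [-0.002  0.267 -0.964  0.375]
 [ 0.     0.     0.     1.   ]] 297.3949350710511
{'t': 0.15, 'joint_positions': array([72.669, 40.505, -1.582, 85.077,  1.26 , 54.483, -4.325]), 'joint_vel': array([-0.079, -0.116, -0.019, -0.134,  0.049,  0.119,  0.099]), 'effort': array([  0.002, -88.332,   1.235, -23.62 ,   0.017,   0.005,  -0.   ]), 'tool_pos': array([ 0.148, -0.556,  0.404]), 'ee_rot': array([[ 0.966,  0.258, -0.   ],
       [ 0.258, -0.966,  0.001],
       [-0.   , -0.001, -1.   ]]), 'contact_force': array([ 0.148, -0.586, -0.25 ]), 'wrist_torque': array([ 0.023, -0.005,  0.009]), 'gripper_force': 0.0, 'opening': 0.08560478216228233}
```

```bash
python3 -c "
import cv2,numpy as np
a=cv2.imread('pics/scene0.png');b=cv2.imread('pics/top0.png');print(a.shape)"
```

```text
(400, 640, 3)
```

View pics/scene0.png

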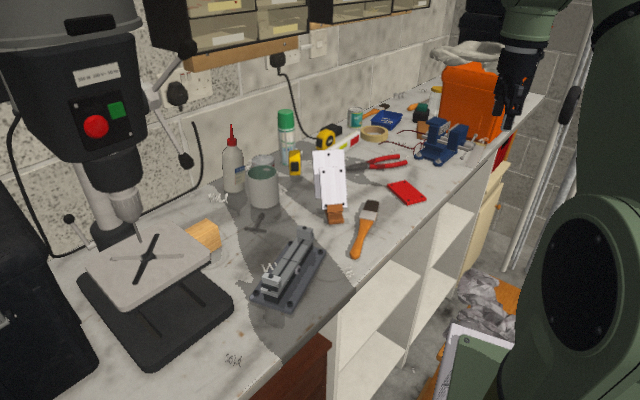

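View pics/top0.png

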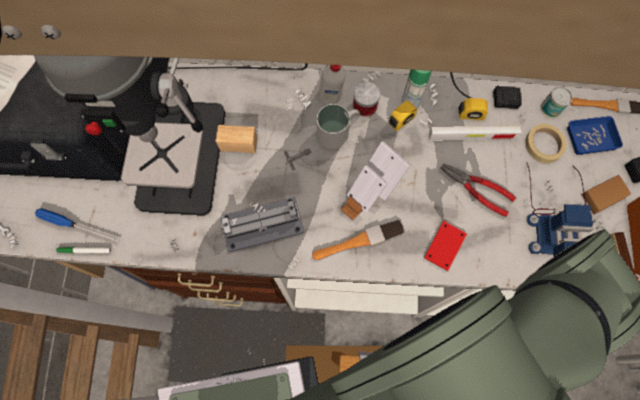

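The scene view shows the rack with two pale plates at about (328,180), the stage at (290,270) and a red plate at (406,191). In the top view the rack is at (375,180), the stage at (262,222) and the red plate at (446,245). Next I'll enlarge the rack and stage in both views.

```bash
python3 - <<'E'
import cv2,numpy as np
a=cv2.imread('pics/scene0.png');b=cv2.imread('pics/top0.png')
r=lambda im,x,y,w,h,s:cv2.resize(im[y:y+h,x:x+w],(int(w*s),int(h*s)),interpolation=cv2.INTER_CUBIC)
o=np.zeros((600,800,3),np.uint8)
o[:300,:300]=r(b,335,135,75,75+10*0,4); o[:300,320:480]=r(a,305,145,40,75,4)  # rack
o[305:600,0:440]=r(b,212,190,110,74,4)[:295,:440]
o[240:600,450:800]=r(a,240,220,87,90,4)[:360,:][:, :348] if 0 else r(a,242,222,350/4,90,4)[:360,:350] if 0 else cv2.resize(a[222:312,242:330],(350,360),interpolation=cv2.INTER_CUBIC)
o[:300,320:480]=r(a,305,145,40,75,4)
cv2.imwrite('pics/crop1.png',o)
E
```

```text
(no output)
```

View pics/crop1.png

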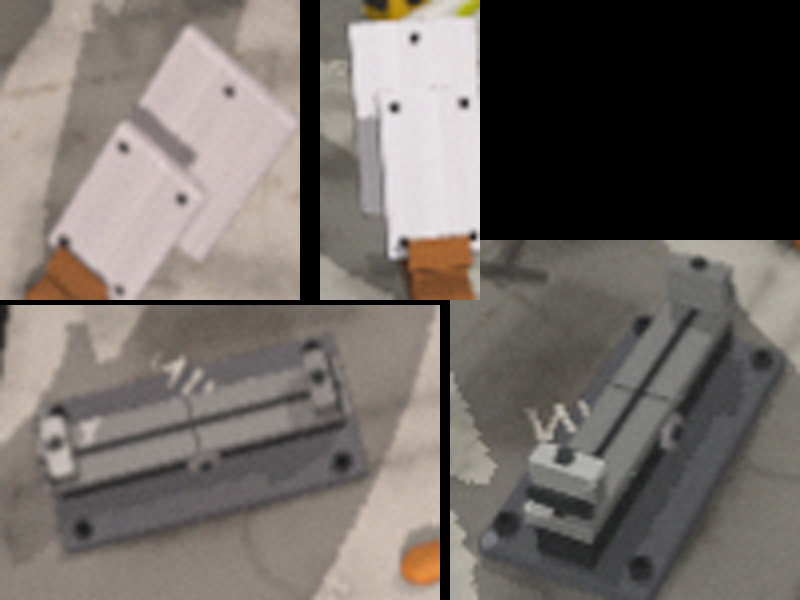

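Candidates: the front plate (top dots ~(366,172), (380,185), (351,196), (365,208)), the rear plate (top ~(392,157)), and the red plate (446,245). The front pale one is the target: it is smaller, has four dots and stands in the front slot. The stage bolts are visible in both views, so I'll triangulate those too.

```bash
cat >> h.py <<'E'
def dot(d,p,r=3):
    g=cv2.cvtColor(d["im"],cv2.COLOR_BGR2GRAY).astype(float);x,y=int(round(p[0])),int(round(p[1]))
    w=g[y-r:y+r+1,x-r:x+r+1];m=np.clip(np.percentile(w,60)-15-w,0,None)
    Y,X=np.mgrid[y-r:y+r+1,x-r:x+r+1];return ((X*m).sum()/m.sum(),(Y*m).sum()/m.sum())
def ang(v): return np.degrees(np.arctan2(v[1],v[0]))
E
python3 - <<'E'
from h import *
np.set_printoptions(precision=4,suppress=True)
a,b=load('scene0'),load('top0')
P={'pl':([(323.5,171.75),(341,171),(326,205.5),(343.25,204.25)],[(365.75,171.75),(380.25,184.75),(350.75,195.5),(364.75,207.75)]),
'bolt':([(256.3,292.2),(289.8,304.2),(290.5,243.2),(320.5,251.5)],[(226.2,216.7),(232.7,245.7),(290,200.5),(297.5,229.2)])}
for k,(s,t) in P.items():
    X=[]
    for p,q in zip(s,t):
        p,q=dot(a,p),dot(b,q);x,e=tri([a,b],[p,q]);X.append(x);print(k,np.round(p,1),np.round(q,1),x,e)
    X=np.array(X);print('mean',X.mean(0))
    ex=X[0]+X[2]-X[1]-X[3];el=X[0]+X[1]-X[2]-X[3];print('w',np.linalg.norm(ex)/2,ang(ex),'len',np.linalg.norm(el)/2,ang(el),'elev',np.degrees(np.arcsin(el[2]/np.linalg.norm(el))))
E
```

```text
pl [323.2 171.4] [365.4 171.4] [ 0.5175 -0.3878  0.1066] [np.float64(0.5), np.float64(0.5)]
pl [340.5 170.3] [379.9 184.3] [ 0.4812 -0.4127  0.106 ] [np.float64(0.5), np.float64(0.5)]
pl [326.7 206.8] [350.3 197.2] [ 0.4896 -0.351   0.0308] [np.float64(0.1), np.float64(0.1)]
pl [341.7 204.9] [363.5 207.7] [ 0.4587 -0.3757  0.0301] [np.float64(0.5), np.float64(0.5)]
mean [ 0.4867 -0.3818  0.0684]
w 0.041771158278057725 36.44015100910963 len 0.08804221921995536 -55.62866427240999 elev 59.49471268119186
bolt [255.4 291.4] [226.7 216.1] [ 0.5071 -0.0548  0.0135] [np.float64(0.2), np.float64(0.2)]
bolt [289.3 302.5] [232.3 245.6] [ 0.4331 -0.0579  0.0158] [np.float64(0.1), np.float64(0.1)]
bolt [289.7 242.8] [289.3 199.7] [ 0.517  -0.2084  0.0144] [np.float64(0.7), np.float64(0.7)]
bolt [320.  251.3] [297.1 228.8] [ 0.4433 -0.2135  0.0129] [np.float64(0.3), np.float64(0.3)]
mean [ 0.4751 -0.1336  0.0141]
w 0.07400389997570479 3.186414579276249 len 0.1549455616041925 93.73510024182461 elev 0.3748190369853435
```

>>> jog_arm --moves '[{"xyz": [42,21,0],"turn": 10},{"xyz": [85,42,0],"turn": 20},{"xyz": [127,64,0],"turn": 30},{"xyz": [170,85,0],"turn": 40},{"xyz": [212,107,0],"turn": 50},{"xyz": [255,128,0],"turn": 60},{"xyz": [298,150,0],"turn": 70},{"xyz": [341,171,0],"turn": 80}]' --grip 1

```text
t: 1.15
tool_pos: [0.4905, -0.3837, 0.4046]
ee_rot: [[-0.092, 0.996, -0.0], [0.996, 0.092, 0.0], [0.0, -0.0, -1.0]]
contact_force: [0.1, -0.2, -0.5]
opening: 0.0854
gripper_force: 0.0
```

>>> jog_arm --moves '[{"xyz": [0,0,-10],"turn": 10},{"xyz": [0,0,-20],"turn": 20},{"xyz": [0,0,-30],"turn": 30},{"xyz": [0,0,-30],"turn": 30}]'

```text
t: 1.65
tool_pos: [0.489, -0.3847, 0.3739]
ee_rot: [[-0.572, 0.82, -0.001], [0.82, 0.572, 0.001], [0.002, -0.0, -1.0]]
contact_force: [1.0, -0.5, 0.4]
opening: 0.0853
gripper_force: 0.0
```

```bash
python3 - <<'E'
from h import *
np.set_printoptions(precision=4,suppress=True)
d=grab('wrist','w1');s=ctrl.observe();print(s['joint_positions'],s['tool_pos'],ang(np.array(s['ee_rot'])[:,1]),s['t'])
cv2.imwrite('pics/w1b.png',cv2.resize(d['im'],(800,500)))
E
```

```text
[ 48.2619  48.7239 -29.3603  76.1188  24.7724  61.5048  50.1775] [ 0.4892 -0.3847  0.3745] 34.707718387649564 1.7
```

View pics/w1b.png

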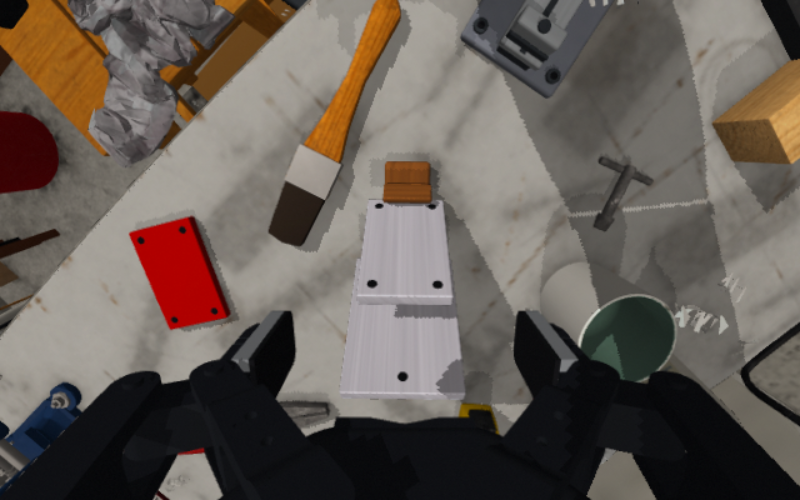

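The wrist view shows the front plate with dots at (372,284), (437,284), (378,206) and (432,206), the large plate behind it, the lip at (407,190), and a cup at (622,340) near the right finger. I'll refine the pose with this view and check the cup clearance.

```bash
python3 - <<'E'
from h import *
np.set_printoptions(precision=4,suppress=True)
a,b,w=load('scene0'),load('top0'),load('w1')
S=[(323.2,171.4),(340.5,170.3),(326.7,206),(342.5,204.9)]
T=[(365.4,171.4),(379.9,184.3),(350.6,196.2),(364.2,207.7)]
W=[(437/1.25,284/1.25),(372/1.25,284/1.25),(432/1.25,206/1.25),(378/1.25,206/1.25)]
X=[]
for p,q,r in zip(S,T,W):
    r=dot(w,r,4);x,e=tri([a,b,w],[p,q,r]);X.append(x);print(np.round(r,1),x,np.array(e),np.round(proj(w,[tri([a,b],[p,q])[0]]),1))
X=np.array(X);m=X.mean(0)
ex=X[0]+X[2]-X[1]-X[3];el=X[0]+X[1]-X[2]-X[3];el/=np.linalg.norm(el);ex/=np.linalg.norm(ex)
n=np.cross(el,ex);n*=np.sign(n[2]);print('mean',m,'x',ex,ang(ex),'z',el,ang(el),'n',n,'centre',m-.005*n)
# cup rim and large plate dot
print('cup',tri([a,b],[(263,170),(335,119)]))
for z in(.05,.07,.09):print(plane(w,[(580/1.25,340/1.25),(620/1.25,380/1.25)],z))
print('large dot',tri([b,w],[dot(b,(392.2,157.7)),dot(w,(402/1.25,377/1.25))]))
E
```

```text
[349.7 227.3] [ 0.5184 -0.3885  0.1062] [1.2 0.6 1.4] [[348.  225.2]]
[297.2 226.5] [ 0.482  -0.4135  0.1054] [0.9 0.7 1. ] [[296.3 224.5]]
[344.8 164.1] [ 0.4927 -0.353   0.0311] [2.1 1.2 2.7] [[341.8 160.9]]
[302.9 164.4] [ 0.4586 -0.3784  0.0285] [0.5 0.8 0.9] [[302.5 162.6]]
mean [ 0.4879 -0.3833  0.0678] x [0.8129 0.5811 0.0394] 35.56013110641087 z [ 0.2814 -0.4035  0.8706] -55.104166341479 n [-0.5218  0.6966  0.4915] centre [ 0.4905 -0.3868  0.0654]
cup (array([ 0.669 , -0.3499,  0.0924]), [np.float64(1.1), np.float64(1.1)])
[[ 0.6728 -0.3727  0.05  ]
 [ 0.7335 -0.3821  0.05  ]]
[[ 0.6578 -0.3698  0.07  ]
 [ 0.7144 -0.3786  0.07  ]]
[[ 0.6427 -0.3669  0.09  ]
 [ 0.6952 -0.375   0.09  ]]
large dot (array([ 0.5323, -0.4498,  0.1276]), [np.float64(1.0), np.float64(1.0)])
```

>>> jog_arm --moves '[{"xyz": [3,-4,-25],"turn": 1},{"xyz": [3,-4,-55],"turn": 1},{"xyz": [3,-4,-85],"turn": 1},{"xyz": [3,-4,-110],"turn": 1},{"xyz": [3,-4,-130],"turn": 1},{"xyz": [3,-4,-143],"turn": 1},{"xyz": [3,-4,-149],"turn": 1},{"xyz": [3,-4,-149],"turn": 1}]'

```text
t: 2.7
tool_pos: [0.4923, -0.3886, 0.2258]
ee_rot: [[-0.587, 0.81, 0.0], [0.81, 0.587, -0.0], [-0.0, -0.0, -1.0]]
contact_force: [0.2, -0.4, -0.2]
opening: 0.0854
gripper_force: 0.0
```

```bash
python3 - <<'E'
from h import *
np.set_printoptions(precision=4,suppress=True)
d=grab('wrist','w2');s=ctrl.observe();print(s['tool_pos'],s['contact_force'],s['t'],s['opening'])
cv2.imwrite('pics/w2b.png',cv2.resize(d['im'],(800,500)))
E
```

```text
[ 0.4924 -0.3886  0.2262] [-0.201  -0.0612  0.1815] 2.75 0.08535030574703849
```

View pics/w2b.png

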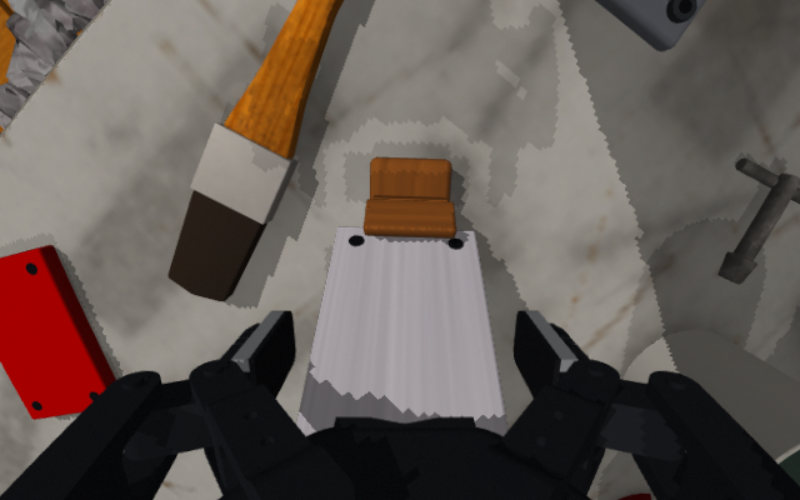

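The plate sits between the open fingers, with its lower dots at (356,241) and (456,244). I'll check the yaw from these.

```bash
python3 - <<'E'
from h import *
np.set_printoptions(precision=4,suppress=True)
w1,w=load('w1'),load('w2')
p=[dot(w,(456/1.25,244/1.25),5),dot(w,(356/1.25,241/1.25),5)];q=[(344.8,164.1),(302.9,164.4)]
u=[(349.7,227.3),(297.2,226.5)]
for i in(0,1):print(tri([w1,w],[q[i],p[i]]))
X=plane(w,p,.03);print('w2 low',ang(X[0]-X[1]),np.linalg.norm(X[0]-X[1]),X.mean(0))
X=plane(w1,q,.03);print('w1 low',ang(X[0]-X[1]),np.linalg.norm(X[0]-X[1]),X.mean(0))
X=plane(w1,u,.106);print('w1 up',ang(X[0]-X[1]),np.linalg.norm(X[0]-X[1]),X.mean(0))
print(ang(np.array(ctrl.observe()['ee_rot'])[:,1]))
E
```

```text
(array([ 0.4939, -0.3524,  0.0416]), [np.float64(0.1), np.float64(0.1)])
(array([ 0.459 , -0.3778,  0.0367]), [np.float64(0.1), np.float64(0.1)])
w2 low 34.34778770440506 0.045793614186241484 [ 0.478  -0.3667  0.03  ]
w1 low 35.24321947652176 0.04445094011433608 [ 0.4774 -0.366   0.03  ]
w1 up 33.89686873219994 0.044740077433823855 [ 0.5014 -0.4013  0.106 ]
35.9199060118219
```

>>> jog_arm --moves '[{"xyz": [0,0,4],"turn": -1.4},{"xyz": [0,0,4],"turn": -1.4}]'

```text
t: 3.0
tool_pos: [0.4924, -0.3887, 0.2305]
ee_rot: [[-0.566, 0.824, 0.001], [0.824, 0.566, -0.001], [-0.001, 0.0, -1.0]]
contact_force: [0.0, 0.0, -0.7]
opening: 0.0851
gripper_force: 0.0
```

>>> jog_arm --moves '[{"xyz": [0,0,0],"turn": 0},{"xyz": [0,0,0],"turn": 0},{"xyz": [0,0,0],"turn": 0},{"xyz": [0,0,0],"turn": 0},{"xyz": [0,0,0],"turn": 0},{"xyz": [0,0,0],"turn": 0},{"xyz": [0,0,0],"turn": 0},{"xyz": [0,0,0],"turn": 0}]' --grip 0.5

```text
t: 4.0
tool_pos: [0.4923, -0.3885, 0.2301]
ee_rot: [[-0.567, 0.824, 0.0], [0.824, 0.567, -0.0], [-0.0, -0.0, -1.0]]
contact_force: [-2.6, 1.5, 8.7]
opening: 0.0629
gripper_force: 65.3
```

>>> jog_arm --moves '[{"xyz": [1,-2,4],"turn": 0},{"xyz": [3,-4,8],"turn": 0},{"xyz": [4,-6,13],"turn": 0},{"xyz": [6,-8,17],"turn": 0},{"xyz": [7,-11,23],"turn": 0},{"xyz": [9,-13,28],"turn": 0},{"xyz": [10,-15,34],"turn": 0},{"xyz": [10,-15,44],"turn": 0}]'

```text
t: 5.0
tool_pos: [0.5023, -0.4038, 0.2741]
ee_rot: [[-0.567, 0.824, -0.0], [0.824, 0.567, -0.0], [-0.0, -0.0, -1.0]]
contact_force: [-0.6, -0.5, -1.8]
opening: 0.0633
gripper_force: 66.0
```

>>> jog_arm --moves '[{"xyz": [0,0,20],"turn": 0},{"xyz": [0,0,40],"turn": 0},{"xyz": [0,0,60],"turn": 0},{"xyz": [-5,20,80],"turn": 0},{"xyz": [-10,45,80],"turn": -5},{"xyz": [-15,75,80],"turn": -10},{"xyz": [-18,110,80],"turn": -15},{"xyz": [-20,140,80],"turn": -20}]'

```text
t: 6.0
tool_pos: [0.4821, -0.2623, 0.3544]
ee_rot: [[-0.249, 0.969, 0.001], [0.969, 0.249, -0.0], [-0.0, 0.001, -1.0]]
contact_force: [0.5, 0.1, -2.3]
opening: 0.0629
gripper_force: 66.1
```

```bash
python3 - <<'E'
from h import *
np.set_printoptions(precision=4,suppress=True)
d=grab('wrist','w3');s=ctrl.observe();print(s['tool_pos'],s['contact_force'],s['t'],s['opening'],s['joint_positions'])
a=grab('scene','s3')
o=np.zeros((600,800,3),np.uint8);o[:400,:400]=cv2.resize(d['im'],(640,400))[:,120:520]
o[:600,400:]=cv2.resize(a['im'][90:310,230:377],(400,600))
cv2.imwrite('pics/v3.png',o)
E
```

```text
[ 0.4824 -0.2587  0.3547] [ 4.1218  5.6952 -1.1808] 6.05 0.06311134031167977 [ 36.5899  42.9288 -22.3315  94.4113  20.6426  46.7591  19.7067]
```

View pics/v3.png

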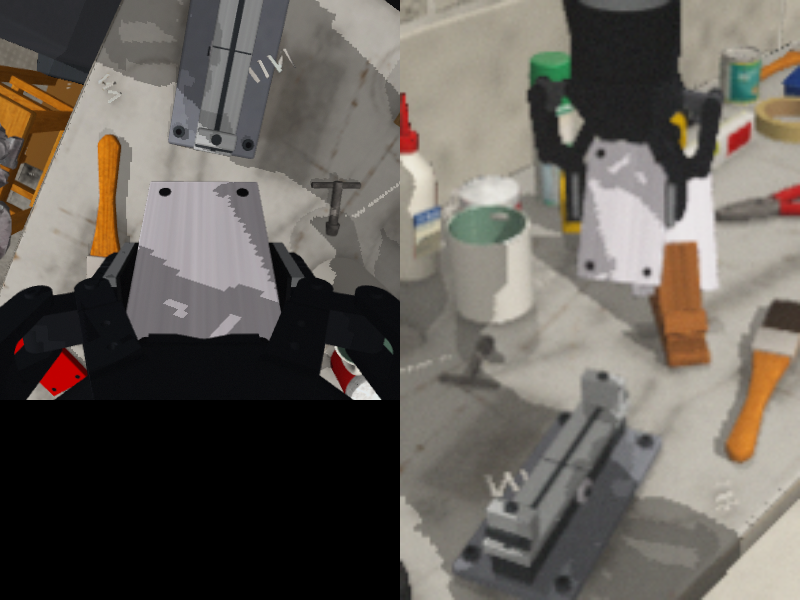

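The plate is held with its lower dots at (165,192) and (242,192) in the left panel. The large plate stays in the rack (690,230), and the stage is ahead. I'll align over the stage and measure it from the wrist.

>>> jog_arm --moves '[{"xyz": [0,10,5],"turn": -5},{"xyz": [-2,25,10],"turn": -11},{"xyz": [-5,40,16],"turn": -11},{"xyz": [-5,44,16],"turn": -11},{"xyz": [-5,44,16],"turn": -11}]'

```text
t: 6.72
tool_pos: [0.4773, -0.2197, 0.3697]
ee_rot: [[-0.063, 0.998, 0.0], [0.998, 0.063, -0.0], [-0.0, -0.0, -1.0]]
contact_force: [0.9, -0.4, -2.8]
opening: 0.0632
gripper_force: 66.3
```

```bash
python3 - <<'E'
from h import *
d=grab('wrist','w4');s=ctrl.observe();print(s['tool_pos'],s['contact_force'],s['t'],ang(np.array(s['ee_rot'])[:,1]))
cv2.imwrite('pics/v4.png',cv2.resize(d['im'],(800,500)))
E
```

```text
[ 0.47725337 -0.21999291  0.36953849] [ 0.45004291  0.29086775 -1.47006819] 6.775 3.5884631852187727
```

View pics/v4.png

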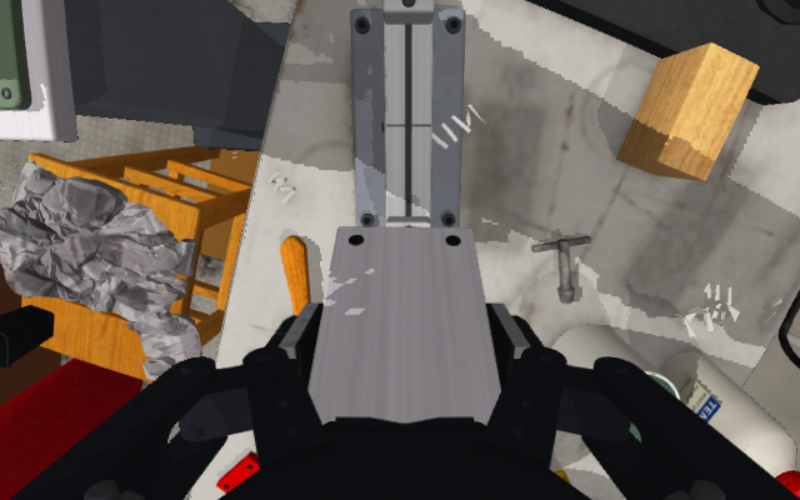

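The stage is fully seen: bolts at (363,25), (453,25), (367,219) and (447,219), centre mark at (407,126), plate dots at (356,240) and (453,240).

```bash
python3 - <<'E'
from h import *
np.set_printoptions(precision=4,suppress=True)
d,a,b,w3=load('w4'),load('scene0'),load('top0'),load('w3')
B=[dot(d,(x/1.25,y/1.25),5) for x,y in[(453,25),(363,25),(447,219),(367,219)]]
S=[(255.4,291.4),(289.3,302.5),(289.7,242.8),(320.,251.3)];T=[(226.7,216.1),(232.3,245.6),(289.3,199.7),(297.1,228.8)]
X=np.array([tri([a,b,d],[s,t,p])[0] for s,t,p in zip(S,T,B)]);print('3view',X.mean(0),X[:,2])
Y=plane(d,B,.015);print('bolts',Y,Y.mean(0),'x',ang(Y[0]+Y[2]-Y[1]-Y[3]),'y',ang(Y[0]+Y[1]-Y[2]-Y[3]),np.linalg.norm(Y[0]-Y[1]),np.linalg.norm(Y[0]-Y[2]))
g=cv2.cvtColor(d['im'],cv2.COLOR_BGR2GRAY).astype(float)
sl=[]
for y in list(range(30,94,4))+list(range(108,155,4)):
    w=g[y,318:336];m=np.clip(np.median(w)-20-w,0,None)
    if m.sum()>0: sl.append(((np.arange(318,336)*m).sum()/m.sum(),y))
L=plane(d,sl,.045);f=np.polyfit(L[:,1],L[:,0],1);print('slot',L[::5],'y dir',90-np.degrees(np.arctan(f[0])),'res',np.std(L[:,0]-np.polyval(f,L[:,1])))
C=plane(d,[(407/1.25,126/1.25)],.045)[0];print('cross',C)
# height of the rail top: cross mark in scene / top / wrist
print('cross tri',tri([b,d],[((196-0)/4+212,(427-305)/4+190),(407.5/1.25,126/1.25)]),tri([a,d],[((630-450)/3.977+242,(388-240)/4+222),(407.5/1.25,126/1.25)]))
# right and left stop inner top edges at z=.071
print('stops R top',plane(d,[(408/1.25,218/1.25)],.071),'L inner face foot',plane(d,[(408/1.25,25/1.25)],.045))
# plate dots: depth from spacing 44.8
s=ctrl.observe();R=np.array(s['ee_rot']);t=np.array(s['tool_pos'])
o,v=ray(d,[dot(d,(453/1.25,240/1.25),5),dot(d,(356/1.25,240/1.25),5)])
v=v/(-v[:,2:]);k=.0448/np.linalg.norm(v[0]-v[1]);P=o+k*v;print('lower dots in tool',(P-t)@R)
E
```

```text
3view [ 0.4753 -0.1337  0.0141] [0.0151 0.0154 0.0138 0.0122]
bolts [[ 0.5068 -0.0525  0.015 ]
 [ 0.4343 -0.0572  0.015 ]
 [ 0.5172 -0.2099  0.015 ]
 [ 0.4445 -0.2144  0.015 ]] [ 0.4757 -0.1335  0.015 ] x 3.6564636223818616 y 93.74041596154365 0.0726687408528543 0.15769998932601417
slot [[ 0.4718 -0.0732  0.045 ]
 [ 0.4729 -0.09    0.045 ]
 [ 0.474  -0.1073  0.045 ]
 [ 0.4752 -0.1249  0.045 ]
 [ 0.4771 -0.156   0.045 ]
 [ 0.4783 -0.175   0.045 ]] y dir 93.64728428448885 res 3.089861641098047e-05
cross [ 0.4752 -0.1347  0.045 ]
cross tri (array([ 0.4757, -0.134 ,  0.0288]), [np.float64(0.4), np.float64(0.4)]) (array([ 0.4769, -0.1338,  0.0443]), [np.float64(1.6), np.float64(1.6)])
stops R top [[ 0.4799 -0.2005  0.071 ]] L inner face foot [[ 0.4714 -0.0649  0.045 ]]
lower dots in tool [[ 0.0273  0.0234  0.1966]
 [ 0.0277 -0.0214  0.1966]]
```

>>> jog_arm --moves '[{"xyz": [0,25,0],"turn": 0},{"xyz": [-2,60,-5],"turn": 0},{"xyz": [-4,95,-20],"turn": 0},{"xyz": [-4,112,-50],"turn": 0},{"xyz": [-4,114,-80],"turn": 0},{"xyz": [-4,114,-98],"turn": 0},{"xyz": [-4,114,-106],"turn": 0},{"xyz": [-4,114,-106],"turn": 0}]'

```text
t: 7.78
tool_pos: [0.4733, -0.1058, 0.2636]
ee_rot: [[-0.062, 0.998, -0.0], [0.998, 0.062, 0.0], [0.0, -0.0, -1.0]]
contact_force: [1.1, -0.2, -2.0]
opening: 0.0632
gripper_force: 66.3
```

```bash
python3 - <<'E'
from h import *
d=grab('wrist','w5');a=grab('scene','s5');s=ctrl.observe();print(s['tool_pos'],s['contact_force'],s['t'],s['joint_positions'])
o=np.zeros((600,800,3),np.uint8);o[:400,:400]=d['im'][:,120:520]
o[:600,400:]=cv2.resize(a['im'][170:320,230:330],(400,600),interpolation=cv2.INTER_CUBIC)
cv2.imwrite('pics/v5.png',o)
E
```

```text
[ 0.47342282 -0.10577157  0.26421259] [ 0.38814529 -0.48123694 -2.6597346 ] 7.875 [ 15.22026818  46.83644413 -11.51296795 111.90964785  21.62822035
  23.2749395   -9.18942747]
```

View pics/v5.png

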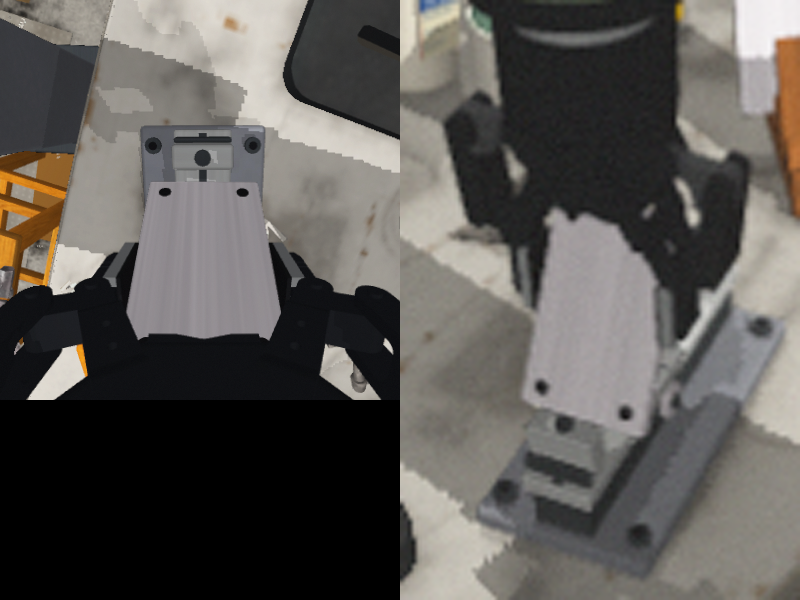

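Aligned over the rail: dots at (165,192) and (242,192), left stop hole at (202,158) just beyond the plate's edge. Lowering to touch.

>>> jog_arm --moves '[{"xyz": [0,0,-3],"turn": 0},{"xyz": [0,0,-6],"turn": 0},{"xyz": [0,0,-8],"turn": 0},{"xyz": [0,0,-8],"turn": 0}]'

```text
t: 8.38
tool_pos: [0.4733, -0.1055, 0.2555]
ee_rot: [[-0.062, 0.998, -0.0], [0.998, 0.062, 0.0], [0.0, -0.0, -1.0]]
contact_force: [-0.1, 0.1, -1.3]
opening: 0.0629
gripper_force: 66.3
```

>>> jog_arm --moves '[{"xyz": [0,0,-1],"turn": 0},{"xyz": [0,0,-2],"turn": 0},{"xyz": [0,0,-3],"turn": 0},{"xyz": [0,0,-3],"turn": 0}]'

```text
t: 8.88
tool_pos: [0.4733, -0.1057, 0.253]
ee_rot: [[-0.062, 0.998, 0.0], [0.998, 0.062, -0.0], [-0.0, 0.0, -1.0]]
contact_force: [-2.2, -0.3, 10.6]
opening: 0.0631
gripper_force: 67.7
```

>>> jog_arm --moves '[{"xyz": [0.1,-2.2,-1.2],"turn": 0},{"xyz": [0.3,-4.4,-2.5],"turn": 0},{"xyz": [0.4,-6.6,-3.8],"turn": 0},{"xyz": [0.5,-8.7,-5.2],"turn": 0},{"xyz": [0.7,-10.7,-6.7],"turn": 0},{"xyz": [0.8,-12.7,-8.3],"turn": 0},{"xyz": [0.9,-14.6,-10.0],"turn": 0},{"xyz": [1.0,-16.5,-11.8],"turn": 0}]'

```text
t: 9.88
tool_pos: [0.4744, -0.1223, 0.2415]
ee_rot: [[-0.062, 0.998, 0.001], [0.998, 0.062, -0.001], [-0.001, 0.001, -1.0]]
contact_force: [-0.5, -2.4, 15.2]
opening: 0.0626
gripper_force: 63.2
```

```bash
python3 - <<'E'
from h import *
d=grab('wrist','w6');a=grab('scene','s6');s=ctrl.observe();print(s['tool_pos'],s['contact_force'],s['t'])
o=np.zeros((600,800,3),np.uint8);o[:400,:400]=d['im'][:,120:520]
o[:600,400:]=cv2.resize(a['im'][170:320,230:330],(400,600),interpolation=cv2.INTER_CUBIC)
cv2.imwrite('pics/v6.png',o)
E
```

```text
[ 0.47434135 -0.12243526  0.24137189] [-1.11632083 -2.81207426 16.39264421] 9.975
```

View pics/v6.png

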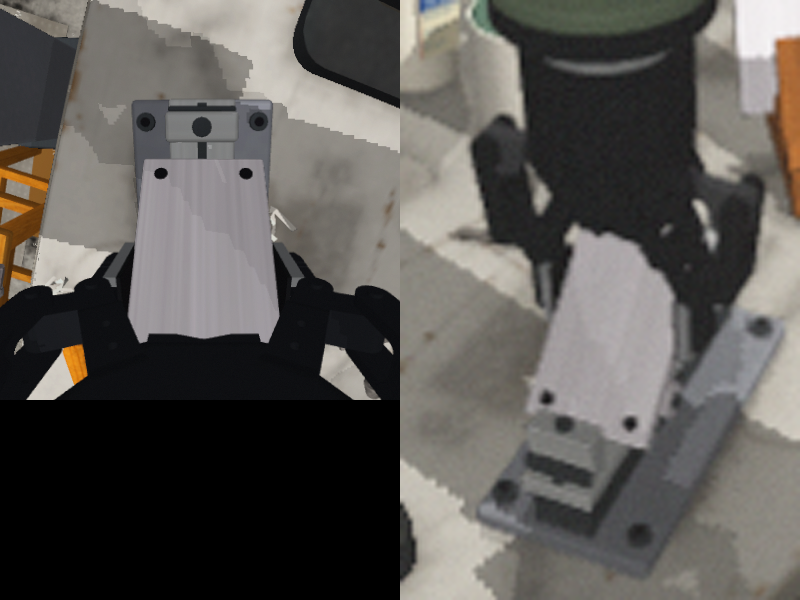

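The plate is pivoting cleanly on its lower edge (dots at (161,173) and (246,173)) and clears the left stop (202,127). Continuing the arc.

>>> jog_arm --moves '[{"xyz": [0.1,-1.7,-1.9],"turn": 0},{"xyz": [0.2,-3.4,-3.8],"turn": 0},{"xyz": [0.3,-5.0,-5.8],"turn": 0},{"xyz": [0.4,-6.5,-7.8],"turn": 0},{"xyz": [0.5,-7.9,-10.0],"turn": 0},{"xyz": [0.6,-9.2,-12.1],"turn": 0},{"xyz": [0.7,-10.4,-14.4],"turn": 0},{"xyz": [0.8,-11.5,-16.7],"turn": 0}]'

```text
t: 10.98
tool_pos: [0.4751, -0.1345, 0.2247]
ee_rot: [[-0.061, 0.998, 0.001], [0.998, 0.061, -0.002], [-0.002, 0.001, -1.0]]
contact_force: [-2.2, -7.7, 13.7]
opening: 0.0628
gripper_force: 63.0
```

>>> jog_arm --moves '[{"xyz": [0.1,-1.1,-2.3],"turn": 0},{"xyz": [0.2,-2.0,-4.6],"turn": 0},{"xyz": [0.2,-2.8,-7.0],"turn": 0},{"xyz": [0.2,-3.5,-9.4],"turn": 0},{"xyz": [0.3,-4.1,-11.9],"turn": 0},{"xyz": [0.3,-4.6,-14.4],"turn": 0},{"xyz": [0.3,-4.6,-14.4],"turn": 0}]'

```text
t: 11.85
tool_pos: [0.4755, -0.139, 0.2101]
ee_rot: [[-0.061, 0.998, 0.001], [0.998, 0.061, -0.001], [-0.001, 0.001, -1.0]]
contact_force: [-0.3, -6.9, 9.6]
opening: 0.0627
gripper_force: 63.5
```

```bash
python3 - <<'E'
from h import *
np.set_printoptions(precision=4,suppress=True)
d=grab('wrist','w7');s=ctrl.observe();print(s['tool_pos'],s['contact_force'],s['wrist_torque'],s['t'])
g=cv2.cvtColor(d['im'],cv2.COLOR_BGR2GRAY);_,m=cv2.threshold(g[90:230,200:440],70,255,cv2.THRESH_BINARY_INV)
n,l,st,c=cv2.connectedComponentsWithStats(m)
for i in range(1,n):
    x,y,w,h,A=st[i]
    if 25<A<400 and .6<w/h<1.7: print(np.round(c[i]+[200,90],1),A,plane(d,[c[i]+[200,90]],.055))
E
```

```text
[ 0.4755 -0.1389  0.2101] [ 0.4675 -6.8196  8.4619] [-0.9437 -0.0181 -0.0093] 11.9
[269.8 160.9] 221 [[ 0.451 -0.09   0.055]]
[376.1 160.7] 217 [[ 0.4958 -0.0873  0.055 ]]
```

>>> jog_arm --moves '[{"xyz": [0,-0.3,-1],"turn": 0},{"xyz": [0,-0.5,-2],"turn": 0},{"xyz": [0,-0.6,-3],"turn": 0},{"xyz": [0,-0.7,-4],"turn": 0},{"xyz": [0,-0.7,-4],"turn": 0}]'

```text
t: 12.52
tool_pos: [0.4755, -0.1396, 0.2062]
ee_rot: [[-0.061, 0.998, 0.001], [0.998, 0.061, -0.001], [-0.001, 0.001, -1.0]]
contact_force: [-0.4, -7.2, 9.2]
opening: 0.0629
gripper_force: 63.7
```

>>> jog_arm --moves '[{"xyz": [0,0,-0.7],"turn": 0},{"xyz": [0,0,-0.7],"turn": 0}]'

```text
t: 12.78
tool_pos: [0.4755, -0.1397, 0.2055]
ee_rot: [[-0.061, 0.998, 0.001], [0.998, 0.061, -0.001], [-0.001, 0.001, -1.0]]
contact_force: [0.9, -7.0, 10.3]
opening: 0.0629
gripper_force: 63.8
```

>>> jog_arm --moves '[{"xyz": [0,0,-0.7],"turn": 0},{"xyz": [0,0,-1.2],"turn": 0},{"xyz": [0,0,-1.2],"turn": 0}]'

```text
t: 13.15
tool_pos: [0.4755, -0.1396, 0.2043]
ee_rot: [[-0.061, 0.998, 0.001], [0.998, 0.061, -0.001], [-0.001, 0.001, -1.0]]
contact_force: [-0.5, -6.1, 9.0]
opening: 0.0631
gripper_force: 63.8
```

>>> jog_arm --moves '[{"xyz": [0,0,-0.7],"turn": 0},{"xyz": [0,0,-1.2],"turn": 0},{"xyz": [0,0,-1.2],"turn": 0}]'

```text
t: 13.52
tool_pos: [0.4756, -0.1396, 0.2031]
ee_rot: [[-0.061, 0.998, 0.001], [0.998, 0.061, -0.001], [-0.001, 0.001, -1.0]]
contact_force: [0.7, -7.1, 9.0]
opening: 0.0629
gripper_force: 63.9
```

>>> jog_arm --moves '[{"xyz": [0,0,-0.7],"turn": 0},{"xyz": [0,0,-1.4],"turn": 0},{"xyz": [0,0,-1.4],"turn": 0}]'

```text
t: 13.9
tool_pos: [0.4755, -0.1396, 0.2017]
ee_rot: [[-0.061, 0.998, 0.001], [0.998, 0.061, -0.001], [-0.001, 0.001, -1.0]]
contact_force: [-0.3, -7.2, 9.5]
opening: 0.063
gripper_force: 64.0
```

>>> jog_arm --moves '[{"xyz": [0,0,-0.5],"turn": 0},{"xyz": [0,0,-1.0],"turn": 0},{"xyz": [0,0,-1.0],"turn": 0}]'

```text
t: 14.28
tool_pos: [0.4755, -0.1396, 0.2007]
ee_rot: [[-0.061, 0.998, 0.001], [0.998, 0.061, -0.001], [-0.001, 0.001, -1.0]]
contact_force: [-0.0, -6.4, 8.4]
opening: 0.0631
gripper_force: 64.1
```

```bash
python3 - <<'E'
from h import *
np.set_printoptions(precision=4,suppress=True)
d=grab('wrist','w8')
im=cv2.GaussianBlur(d['im'],(3,3),0).astype(float);g=im.mean(2)
for y in range(148,345,12):
    gr=np.gradient(g[y]);
    xl=215+np.argmax(gr[215:300]);xr=350+np.argmin(gr[350:430])
    o,v=ray(d,[(xl,y),(xr,y)]);v=v/(-v[:,2:]);k=.064/np.linalg.norm(v[0]-v[1]);P=o+k*v;print(y,xl,xr,P.mean(0))
E
```

```text
148 241 405 [ 0.4731 -0.0831  0.0543]
160 274 372 [ 0.474  -0.0979 -0.0229]
172 271 375 [ 0.4744 -0.1035 -0.0098]
184 243 403 [ 0.474  -0.0972  0.055 ]
196 244 402 [ 0.4743 -0.1022  0.0548]
208 245 412 [ 0.4765 -0.1049  0.0624]
220 245 412 [ 0.4768 -0.1093  0.0636]
232 246 411 [ 0.4771 -0.1142  0.0636]
244 247 399 [ 0.4755 -0.1228  0.0557]
256 248 398 [ 0.4758 -0.1284  0.0556]
268 249 397 [ 0.4762 -0.1341  0.0556]
280 250 397 [ 0.4767 -0.1395  0.0563]
292 251 396 [ 0.4771 -0.1455  0.0563]
304 252 395 [ 0.4774 -0.1516  0.0563]
316 248 398 [ 0.4773 -0.1528  0.0633]
328 253 393 [ 0.4779 -0.1638  0.0572]
340 258 389 [ 0.4789 -0.1756  0.0512]
```

>>> jog_arm --moves '[{"xyz": [0,0,-0.5],"turn": 0},{"xyz": [0,0,-1.0],"turn": 0},{"xyz": [0,0,-1.0],"turn": 0}]'

```text
t: 14.7
tool_pos: [0.4755, -0.1396, 0.1997]
ee_rot: [[-0.061, 0.998, 0.001], [0.998, 0.061, -0.001], [-0.001, 0.001, -1.0]]
contact_force: [0.3, -6.4, 8.3]
opening: 0.0629
gripper_force: 64.1
```

>>> jog_arm --moves '[{"xyz": [0,0,-0.5],"turn": 0},{"xyz": [0,0,-1.0],"turn": 0},{"xyz": [0,0,-1.0],"turn": 0}]'

```text
t: 15.08
tool_pos: [0.4755, -0.1396, 0.1987]
ee_rot: [[-0.061, 0.998, 0.001], [0.998, 0.061, -0.001], [-0.001, 0.001, -1.0]]
contact_force: [0.4, -5.8, 8.7]
opening: 0.0628
gripper_force: 64.3
```

>>> jog_arm --moves '[{"xyz": [0,0,-0.5],"turn": 0},{"xyz": [0,0,-1.0],"turn": 0},{"xyz": [0,0,-1.0],"turn": 0}]'

```text
t: 15.45
tool_pos: [0.4755, -0.1395, 0.1982]
ee_rot: [[-0.061, 0.998, 0.001], [0.998, 0.061, -0.002], [-0.002, 0.001, -1.0]]
contact_force: [-2.5, -4.9, 23.1]
opening: 0.0625
gripper_force: 65.8
```

```bash
cat >> h.py <<'E'
def edges(d,ys,half=8):
    g=cv2.GaussianBlur(d['im'],(3,3),0).astype(float).mean(2);Q=[]
    for y in ys:
        gr=np.gradient(g[y]);el=240+(y-148)*.07;er=405-(y-148)*.07
        a,b=int(el)-half,int(er)-half
        xl=a+np.argmax(gr[a:a+2*half]);xr=b+np.argmin(gr[b:b+2*half])
        o,v=ray(d,[(xl,y),(xr,y)]);v=v/(-v[:,2:]);k=.064/np.linalg.norm(v[0]-v[1]);Q.append((o+k*v).mean(0))
    return np.array(Q)
E
python3 - <<'E'
from h import *
np.set_printoptions(precision=4,suppress=True)
d=grab('wrist','w9')
Q=edges(d,range(170,332,6));print(np.c_[Q][::3])
f=np.polyfit(Q[:,1],Q[:,2],1);print(np.degrees(np.arctan(f[0])),np.polyval(f,-.134))
s=ctrl.observe();print(s['tool_pos'],s['contact_force'])
E
```

```text
[[ 0.4736 -0.0913  0.054 ]
 [ 0.474  -0.0984  0.0544]
 [ 0.4747 -0.1059  0.0542]
 [ 0.4749 -0.1136  0.054 ]
 [ 0.4754 -0.1213  0.0546]
 [ 0.4761 -0.1296  0.0544]
 [ 0.4766 -0.1386  0.0536]
 [ 0.477  -0.1477  0.0536]
 [ 0.4767 -0.1547  0.0568]]
-1.0803888898958671 0.05485263065100465
[ 0.4755 -0.1395  0.1982] [-2.7359 -5.3582 24.136 ]
```

The force jumped to 23 N and the slope is near zero, so the plate is flat. Releasing.

>>> jog_arm --moves '[{"xyz": [0,0,0.5],"turn": 0},{"xyz": [0,0,0.5],"turn": 0}]'

```text
t: 15.75
tool_pos: [0.4756, -0.1395, 0.1983]
ee_rot: [[-0.061, 0.998, 0.001], [0.998, 0.061, -0.001], [-0.001, 0.001, -1.0]]
contact_force: [-0.5, -5.7, 11.4]
opening: 0.0632
gripper_force: 64.6
```

>>> jog_arm --moves '[{"xyz": [0,0,0],"turn": 0},{"xyz": [0,0,0],"turn": 0},{"xyz": [0,0,0],"turn": 0},{"xyz": [0,0,0],"turn": 0},{"xyz": [0,0,0],"turn": 0},{"xyz": [0,0,0],"turn": 0}]' --grip 1

```text
t: 16.5
tool_pos: [0.4754, -0.1388, 0.1978]
ee_rot: [[-0.062, 0.998, -0.0], [0.998, 0.062, 0.0], [0.0, -0.0, -1.0]]
contact_force: [-0.8, 0.2, 1.0]
opening: 0.0851
gripper_force: 0.0
```

>>> jog_arm --moves '[{"xyz": [0,0,5],"turn": 0},{"xyz": [0,0,15],"turn": 0},{"xyz": [0,0,35],"turn": 0},{"xyz": [0,-10,65],"turn": 0},{"xyz": [0,-30,105],"turn": 0},{"xyz": [0,-60,140],"turn": 0},{"xyz": [2,-90,150],"turn": 0},{"xyz": [2,-90,150],"turn": 0}]'

```text
t: 17.5
tool_pos: [0.4768, -0.2307, 0.349]
ee_rot: [[-0.059, 0.998, 0.001], [0.998, 0.059, -0.001], [-0.001, 0.001, -1.0]]
contact_force: [-0.2, 0.1, -1.0]
opening: 0.0853
gripper_force: 0.0
```

```bash
python3 - <<'E'
from h import *
np.set_printoptions(precision=4,suppress=True)
d=grab('wrist','w10');s=ctrl.observe();print(s['tool_pos'],s['contact_force'],s['t'],s['joint_positions'])
g=cv2.cvtColor(d['im'],cv2.COLOR_BGR2GRAY)
_,m=cv2.threshold(g,75,255,cv2.THRESH_BINARY_INV)
n,l,st,c=cv2.connectedComponentsWithStats(m)
for i in range(1,n):
    x,y,w,h,A=st[i]
    if 15<A<300 and .5<w/h<2 and 240<c[i][0]<410:
        P=plane(d,[c[i]],.055)[0]; r=P[:2]-[.4755,-.134]; u=np.array([-.0642,.9979]); print(np.round(c[i],1),A,P,'stage xy',np.round(1000*np.array([r@[u[1],-u[0]],r@u]),1))
cv2.imwrite('pics/v10.png',cv2.resize(d['im'][:,160:480],(480,600)))
E
```

```text
[ 0.477  -0.2293  0.3483] [-0.6168  0.4093 -0.4986] 17.55 [ 33.063   41.854  -20.1256  98.626   19.6835  42.9953   6.5982]
[300.3  24.6] 60 [ 0.4515 -0.09    0.055 ] stage xy [-21.1  45.4]
[355.4  24.3] 59 [ 0.4957 -0.0872  0.055 ] stage xy [23.2 45.4]
[353.2 130.9] 47 [ 0.5007 -0.1714  0.055 ] stage xy [ 22.7 -39. ]
[302.2 131.2] 49 [ 0.4566 -0.1742  0.055 ] stage xy [-21.5 -38.9]
[361.2 167. ] 151 [ 0.5105 -0.2025  0.055 ] stage xy [ 30.5 -70.6]
[292.2 168.5] 109 [ 0.4489 -0.2074  0.055 ] stage xy [-31.3 -71.6]
[327.6 176.8] 79 [ 0.481  -0.2132  0.055 ] stage xy [  0.4 -79.4]
```

The dots form a 44 x 84 mm rectangle at z = 0.055, as they should, so the plate lies flat: about 0.8 mm off across and 3 mm along. Now I'll shut the gripper and come down outside the right stop.

>>> jog_arm --moves '[{"xyz": [2,-6,-10],"turn": 0},{"xyz": [5,-14,-30],"turn": 0},{"xyz": [5,-14,-50],"turn": 0},{"xyz": [5,-14,-60],"turn": 0},{"xyz": [5,-14,-60],"turn": 0},{"xyz": [5,-14,-60],"turn": 0},{"xyz": [5,-14,-60],"turn": 0},{"xyz": [5,-14,-60],"turn": 0}]' --grip 0

```text
t: 18.55
tool_pos: [0.4824, -0.2429, 0.2881]
ee_rot: [[-0.062, 0.998, 0.0], [0.998, 0.062, -0.0], [-0.0, 0.0, -1.0]]
contact_force: [-0.0, -0.0, -0.2]
opening: -0.0002
gripper_force: 0.0
```

>>> jog_arm --moves '[{"xyz": [0,0,-15],"turn": 0},{"xyz": [0,0,-30],"turn": 0},{"xyz": [0,0,-45],"turn": 0},{"xyz": [0,0,-55],"turn": 0},{"xyz": [0,0,-58],"turn": 0},{"xyz": [0,0,-58],"turn": 0}]'

```text
t: 19.3
tool_pos: [0.4824, -0.2428, 0.2298]
ee_rot: [[-0.062, 0.998, -0.0], [0.998, 0.062, -0.0], [-0.0, -0.0, -1.0]]
contact_force: [0.5, -0.4, -0.2]
opening: -0.0001
gripper_force: 0.0
```

```bash
python3 - <<'E'
from h import *
np.set_printoptions(precision=4,suppress=True)
d=load('w10')
u=np.array([-.0642,.9979])
def st(P): r=P[:2]-[.4755,-.134]; return np.round(1000*np.array([r@[u[1],-u[0]],r@u]),1)
print('R stop hole',st(plane(d,[(327.6,176.8)],.071)[0]))
s=ctrl.observe();print('tool',st(np.array(s['tool_pos'])),s['tool_pos'],s['opening'],s['contact_force'])
d=grab('wrist','w11');g=d['im'].mean(2)
print(np.round(g[140:260:3,326]).astype(int))
E
```

```text
R stop hole [  0.2 -76.3]
tool [  -0.1 -109.1] [ 0.4824 -0.2428  0.2298] -8.712614744783639e-05 [ 0.4706 -0.395  -0.2027]
[ 52  47  47  47  47  48  47  47  48  47  47  51  69  70  69  97 103  59
  32  33  45  47  47  80 119 163 162 165 164 163 163 162 164  27  26  20
  21  18  15  16]
```

>>> jog_arm --moves '[{"xyz": [-0.2,3,0],"turn": 0},{"xyz": [-0.4,6,0],"turn": 0},{"xyz": [-0.6,9,0],"turn": 0},{"xyz": [-0.7,11,0],"turn": 0},{"xyz": [-0.8,13,0],"turn": 0},{"xyz": [-1,15,0],"turn": 0},{"xyz": [-1,16,0],"turn": 0},{"xyz": [-1.1,17,0],"turn": 0}]'

```text
t: 20.35
tool_pos: [0.4812, -0.226, 0.2298]
ee_rot: [[-0.062, 0.998, -0.0], [0.998, 0.062, -0.0], [-0.0, -0.0, -1.0]]
contact_force: [-0.9, -1.1, -1.6]
opening: 0.0002
gripper_force: 0.9
```

>>> jog_arm --moves '[{"xyz": [-0.1,1,0],"turn": 0},{"xyz": [-0.1,2,0],"turn": 0},{"xyz": [-0.2,3,0],"turn": 0},{"xyz": [-0.3,4,0],"turn": 0},{"xyz": [-0.3,5,0],"turn": 0},{"xyz": [-0.4,6,0],"turn": 0},{"xyz": [-0.4,7,0],"turn": 0},{"xyz": [-0.5,8,0],"turn": 0}]'

```text
t: 21.35
tool_pos: [0.4808, -0.2178, 0.2298]
ee_rot: [[-0.062, 0.998, -0.0], [0.998, 0.062, -0.0], [0.0, -0.0, -1.0]]
contact_force: [-0.2, -2.5, 0.4]
opening: 0.0
gripper_force: 0.8
```

>>> jog_arm --moves '[{"xyz": [-0.1,1,0],"turn": 0},{"xyz": [-0.1,2,0],"turn": 0},{"xyz": [-0.2,3,0],"turn": 0},{"xyz": [-0.3,4,0],"turn": 0},{"xyz": [-0.3,4.5,0],"turn": 0},{"xyz": [-0.3,5,0],"turn": 0}]'

```text
t: 22.1
tool_pos: [0.4804, -0.2129, 0.2298]
ee_rot: [[-0.062, 0.998, -0.0], [0.998, 0.062, -0.0], [-0.0, -0.0, -1.0]]
contact_force: [-0.7, -2.3, 0.1]
opening: -0.0
gripper_force: 1.5
```

>>> jog_arm --moves '[{"xyz": [0,0.5,0],"turn": 0},{"xyz": [-0.1,1,0],"turn": 0},{"xyz": [-0.1,1,0],"turn": 0}]'

```text
t: 22.48
tool_pos: [0.4804, -0.2118, 0.2298]
ee_rot: [[-0.062, 0.998, -0.0], [0.998, 0.062, 0.0], [0.0, -0.0, -1.0]]
contact_force: [-0.9, -3.1, 0.7]
opening: -0.0001
gripper_force: 1.2
```

>>> jog_arm --moves '[{"xyz": [0,0.4,0],"turn": 0},{"xyz": [0,0.7,0],"turn": 0},{"xyz": [0,0.7,0],"turn": 0}]'

```text
t: 22.85
tool_pos: [0.4804, -0.2111, 0.2298]
ee_rot: [[-0.062, 0.998, -0.0], [0.998, 0.062, 0.0], [0.0, -0.0, -1.0]]
contact_force: [-2.0, -3.0, 0.1]
opening: -0.0
gripper_force: 1.3
```

>>> jog_arm --moves '[{"xyz": [0,0.4,0],"turn": 0},{"xyz": [-0.1,0.8,0],"turn": 0},{"xyz": [-0.1,0.8,0],"turn": 0}]'

```text
t: 23.22
tool_pos: [0.4803, -0.2103, 0.2298]
ee_rot: [[-0.062, 0.998, -0.0], [0.998, 0.062, -0.0], [-0.0, -0.0, -1.0]]
contact_force: [-1.3, -3.4, 0.5]
opening: -0.0002
gripper_force: 1.4
```

>>> jog_arm --moves '[{"xyz": [0,0.4,0],"turn": 0},{"xyz": [0,0.8,0],"turn": 0},{"xyz": [0,0.8,0],"turn": 0}]'

```text
t: 23.6
tool_pos: [0.4802, -0.2101, 0.2298]
ee_rot: [[-0.061, 0.998, 0.0], [0.998, 0.061, -0.001], [-0.001, -0.0, -1.0]]
contact_force: [-0.4, -7.1, -0.4]
opening: -0.0001
gripper_force: 3.8
```

```bash
python3 - <<'E'
from h import *
np.set_printoptions(precision=4,suppress=True)
s=ctrl.observe();print(s['contact_force'])
d=grab('wrist','w12');g=cv2.cvtColor(d['im'],cv2.COLOR_BGR2GRAY);u=np.array([-.0642,.9979])
def st(P): r=P[:2]-[.4755,-.134]; return np.round(1000*np.array([r@[u[1],-u[0]],r@u]),1)
_,m=cv2.threshold(g,75,255,cv2.THRESH_BINARY_INV)
n,l,sta,c=cv2.connectedComponentsWithStats(m)
for i in range(1,n):
    x,y,w,h,A=sta[i]
    if 25<A<600 and .5<w/h<2 and 230<c[i][0]<420 and c[i][1]<280:
        print(np.round(c[i],1),A,'z55',st(plane(d,[c[i]],.055)[0]),'z71',st(plane(d,[c[i]],.071)[0]))
E
```

```text
[-0.4119 -7.0616 -0.3793]
[272.    3.1] 102 z55 [-21.2  41. ] z71 [-18.8  35.5]
[279.2 188.6] 153 z55 [-21.2 -42.2] z71 [-18.8 -38.6]
[367.7 188.2] 151 z55 [ 23.1 -42.2] z71 [ 20.7 -38.6]
[376.5 227. ] 306 z55 [ 28.5 -62.9] z71 [ 25.5 -57. ]
[268.1 227.8] 258 z55 [-27.9 -63.1] z71 [-24.7 -57.2]
[321.8 233.2] 297 z55 [  0.  -66.2] z71 [  0.1 -59.9]
```

>>> jog_arm --moves '[{"xyz": [0,0.4,0],"turn": 0},{"xyz": [0,0.7,0],"turn": 0},{"xyz": [0,0.7,0],"turn": 0}]'

```text
t: 24.02
tool_pos: [0.4802, -0.2099, 0.2298]
ee_rot: [[-0.061, 0.998, 0.0], [0.998, 0.061, -0.002], [-0.002, 0.0, -1.0]]
contact_force: [0.3, -11.5, -1.0]
opening: -0.0001
gripper_force: 5.9
```

>>> jog_arm --moves '[{"xyz": [0,-3,0],"turn": 0},{"xyz": [0.5,-10,0],"turn": 0},{"xyz": [1,-18,0],"turn": 0},{"xyz": [1,-22,10],"turn": 0},{"xyz": [1,-22,40],"turn": 0},{"xyz": [1,-22,80],"turn": 0},{"xyz": [1,-22,120],"turn": 0},{"xyz": [1,-22,140],"turn": 0}]'

```text
t: 25.02
tool_pos: [0.4812, -0.2309, 0.3724]
ee_rot: [[-0.062, 0.998, 0.002], [0.998, 0.062, -0.001], [-0.001, 0.002, -1.0]]
contact_force: [-0.7, -1.0, 0.3]
opening: -0.0002
gripper_force: 0.0
```

```bash
python3 - <<'E'
from h import *
np.set_printoptions(precision=4,suppress=True)
d=grab('wrist','w13');a=grab('scene','s13');g=cv2.cvtColor(d['im'],cv2.COLOR_BGR2GRAY);u=np.array([-.0642,.9979])
def st(P): r=P[:2]-[.4755,-.134]; return np.round(1000*np.array([r@[u[1],-u[0]],r@u]),1)
_,m=cv2.threshold(g,75,255,cv2.THRESH_BINARY_INV)
n,l,sta,c=cv2.connectedComponentsWithStats(m)
for i in range(1,n):
    x,y,w,h,A=sta[i]
    if 15<A<400 and .5<w/h<2 and 230<c[i][0]<420 and c[i][1]<240:
        print(np.round(c[i],1),A,'z55',st(plane(d,[c[i]],.055)[0]),'z71',st(plane(d,[c[i]],.071)[0]))
o=np.zeros((600,800,3),np.uint8);o[:600,:400]=cv2.resize(d['im'][:240,240:400],(400,600),interpolation=cv2.INTER_CUBIC)
o[:600,400:]=cv2.resize(a['im'][140:320,230:350],(400,600),interpolation=cv2.INTER_CUBIC)
cv2.imwrite('pics/v13.png',o)
E
```

```text
[358.   8.] 144 z55 [31.8 65.1] z71 [30.1 59.9]
[321.4   7.5] 101 z55 [ 0.  65.5] z71 [ 0.1 60.2]
[297.8  35.9] 46 z55 [-21.   42.6] z71 [-19.8  38.6]
[347.9  35.6] 46 z55 [23.3 42.7] z71 [22.  38.7]
[287.  100.4] 20 z55 [-32.1 -12.2] z71 [-30.3 -13.2]
[299.8 133.1] 40 z55 [-21.  -41.8] z71 [-19.8 -41.2]
[346.3 133. ] 40 z55 [ 23.1 -41.9] z71 [ 21.8 -41.3]
[322.1 153.3] 74 z55 [  0.1 -61. ] z71 [  0.1 -59.3]
[354.8 164.3] 111 z55 [ 31.8 -71.7] z71 [ 30.  -69.4]
[290.1 164.8] 93 z55 [-31.1 -72. ] z71 [-29.3 -69.7]
[322.3 166.7] 90 z55 [  0.2 -73.9] z71 [  0.2 -71.5]
```

View pics/v13.png

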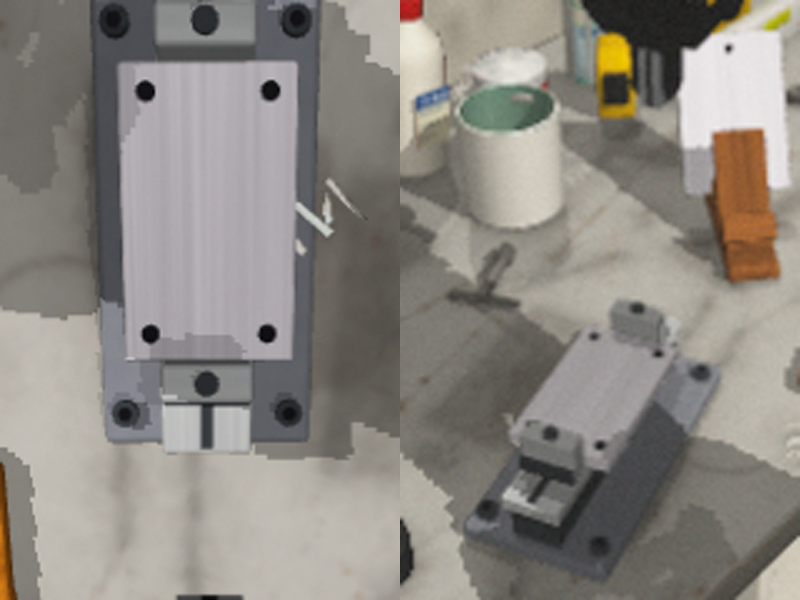

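The plate lies flat, centred and nipped: the stop holes are at ±60 mm, and the dots are symmetric along the stage and within about 1 mm across. The large plate, chuck key and cup are undisturbed.

```bash
python3 -c "
from bench import ctrl
s=ctrl.observe();print(s['t'],s['joint_vel']);print(ctrl.finish_job())"
```

```text
25.125 [-0.51407563  2.68043311  1.0867475   2.26542693  0.97379783 -3.00787407
 -0.8701414 ]
the job is handed in; nothing more can be done
None
```

The job is handed in, though it gave no verdict: the small plate lies flat on the stage, nipped between both stops (push force rose to about 11 N), centred lengthways and about 1 mm off centre across, at 25 s, with the large plate still in the rack.

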